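Show the amber goblet's foot to the inspection camera

TASK

Slide the orange lens cover of the inspection camera fully open; then take the amber goblet out of the divided carton, leaving the other goblets standing in their cells. Hold it in the air in front of the camera with the underside of its foot centred on the focus point (140 mm out from the lens, on the lens axis) and facing the lens squarely, the bowl pointing away from the camera. Finish there, still holding it steady in the gripper.

Things in the scene. Friction and masses are not known exactly. Their poses are not given: they have to be found in the camera images.
- amber_goblet: The amber (orange-brown) glass goblet, 150 mm high: flat round foot 60 mm across, stem 12 mm thick up to 60 mm, then the bowl, from 84 mm up to the rim a straight cylinder 56 mm across outside (wall 3 mm, open on top), 0.12 to 0.24 kg. Origin: centre of the foot's underside; z points along its axis from foot to rim. The only amber one; it stands upright in any of the carton's six cells.
- clear_goblet_a: Clear glass goblet, same shape and sizes as the amber one (origin: centre of the foot's underside, z towards the rim), standing in another cell of the carton. A bystander.
- clear_goblet_b: Clear glass goblet, same shape and sizes as the amber one (origin: centre of the foot's underside, z towards the rim), standing in another cell of the carton. A bystander.
- clear_goblet_c: Clear glass goblet, same shape and sizes as the amber one (origin: centre of the foot's underside, z towards the rim), standing in another cell of the carton. A bystander.
- green_goblet_a: Green glass goblet, same shape and sizes as the amber one (origin: centre of the foot's underside, z towards the rim), standing in another cell of the carton. A bystander.
- green_goblet_b: Green glass goblet, same shape and sizes as the amber one (origin: centre of the foot's underside, z towards the rim), standing in another cell of the carton. A bystander.
- carton: Brown open cardboard carton, fixed, 190 mm (its x) by 320 mm (its y) and 70 mm high, floor and walls 5 mm thick, with dividers of the same height making 2 cells along x by 3 along y (cell centres about 92 mm apart in x, 104 mm in y), one goblet in each. The straight part of each bowl stands above the walls. Outside, short folded flaps reach 25 mm beyond its x faces. Origin: centre of its underside on the table.
- cover_knob (a point): Top end of the black square knob (14 x 14 mm, 34 mm long) on the orange sliding lens cover. The knob stands square on the cover, along the lens axis, so it leans 30 degrees from vertical towards the robot's side. The point's z axis points out along the knob, away from the camera; the cover slides open along the point's -y axis. The cover plate's face lies 34 mm below this point along z; the plate is 58 mm wide in y, 70 mm in x.
- lens_cover (a joint): Slide of the lens cover in metres: 0 covers the lens, 0.062 is fully open against its stop; it needs about 1.5 to 2 N and stays where it is left.
- focus (a point): The camera's focus point in the air, nothing is there to see: on the lens axis, 140 mm out from the centre of the lens face. Its z axis is the lens axis, pointing from the lens up and out, 30 degrees from vertical, leaning to the side that the camera faces (roughly towards the robot); its y axis is level, the same as the knob's.
- camera_stand: Fixed inspection camera: dark base plate 170 x 130 x 12 mm with a grey head (84 x 78 x 63 mm) whose lens face looks up and towards the robot's side, with two aluminium cover rails that run out 120 mm to the stand's -y side. Origin: underside of the base on the table; the centre of the lens face is 95 mm straight above it. z is up; the camera faces the stand's -x side.

How it is judged:
On the way, in this order (a step that is already met when the one before it is completed fails the run):
1. the lens cover is slid open (value of joint lens_cover above 0.055 m), for 0.2 s.
2. the amber goblet is lifted clear of the carton in the gripper (height (world z) of amber_goblet above 0.085 m and contact force between the fingers and amber_goblet above 1 N), for 0.2 s.
At the end, for the whole second after the job is handed in: Cover open over 55 of 62 mm; the amber goblet held still by the fingers, touching no carton, camera or other goblet, foot centre within 18 mm of the focus point, axis within 0.17 rad of the lens axis, foot towards the lens; the other goblets upright, within 40 mm of their starts (value of joint lens_cover above 0.055 m and distance between amber_goblet and focus below 0.018 m and angle between the z axis of amber_goblet and the z axis of focus, either way round below 0.17 rad and height (world z) of amber_goblet above 0.12 m and angle between amber_goblet's own z axis and vertical below 1 rad and linear speed of amber_goblet below 0.03 m/s and angular speed of amber_goblet below 0.2 rad/s and contact force between the fingers and amber_goblet above 1 N and contact force between amber_goblet and camera_stand below 0.2 N and contact force between amber_goblet and carton below 0.2 N and contact force between amber_goblet and clear_goblet_a below 0.2 N and contact force between amber_goblet and clear_goblet_b below 0.2 N and contact force between amber_goblet and clear_goblet_c below 0.2 N and contact force between amber_goblet and green_goblet_a below 0.2 N and contact force between amber_goblet and green_goblet_b below 0.2 N and not (angle between any of clear_goblet_a, clear_goblet_b, clear_goblet_c, green_goblet_a, green_goblet_b's own z axis and vertical above 0.35 rad or distance of any of clear_goblet_a, clear_goblet_b, clear_goblet_c, green_goblet_a, green_goblet_b from where it was at the start of the episode above 0.04 m)); the arm keeps its last pose, push and grip.
It fails at once if another goblet is tipped over 0.35 rad or moved more than 40 mm (angle between any of clear_goblet_a, clear_goblet_b, clear_goblet_c, green_goblet_a, green_goblet_b's own z axis and vertical above 0.35 rad or distance of any of clear_goblet_a, clear_goblet_b, clear_goblet_c, green_goblet_a, green_goblet_b from where it was at the start of the episode above 0.04 m).
It also fails if it takes over 48 s, if anything falls off the work surface, if the arm or the gripper's body presses on something with over 40 N, if the wrist force passes 120 N, or if a joint passes its speed limit or range.

ROBOT

A 6-joint arm with a two-finger parallel gripper is mounted at the origin on the work surface. World frame = base frame: x ahead of the robot, y to its left, z up, the work surface at z = 0. Lengths are in m, angles in rad, forces in N, time in s.
With the tool pointing down it reaches from about 0.3 to 0.775 m from the base axis. Payload 14.6 kg.
Tool frame: the origin (TCP) lies at the very end of the fingers, on their centre line; the grasp point (between the pads) lies 19 mm behind it; x points along the fingers, z is the direction in which the jaws open and shut, and the axes are right-handed (so a half turn about x gives the same grasp; the last joint's range is limited). The gripper opens to 94 mm and grips with 3 to 60 N. Pads are 16 mm wide; open, the fingers measure 119 mm over their backs; the gripper's body (75 mm by 177 mm) begins 78 mm behind the grasp point.
Start: joints at [1.205, 0.3, 1.521, -0, 1.321, -0.067], TCP at [0.162, 0.526, 0.205] pointing down, gripper open.
Joint ranges: [-3.03, 3.03], [-0.79, 2.21], [0.23, 2.52], [-1.04, 4.18], [0, 3.07], [-2.55, 2.55]. Speed limits (rad/s): [2.22, 2.22, 2.57, 3.14, 3.14, 3.14].

INTERFACE

Orientations are given as [roll, pitch, yaw] about the fixed x, y, z axes, in that order (R = Rz(yaw) Ry(pitch) Rx(roll)).
In Python, from station import ctrl gives the robot as it stands. The module is installed in compiled form; this text tells all that it offers.
- The arm moves only by the tool servo_tool, never from a script. Its argument "motion" is one flat list of numbers, 4 for each row, row after row: the shift along the tool's x, y, z in mm, then the turn about the tool's x in degrees. In form: [dx, dy, dz, roll, dx, dy, dz, roll, ...]. A call has 1 to 20 rows; each row is the pose to reach, as a shift and turn from the pose commanded when the call began, along the tool's axes at that moment; what a row does not reach only later rows make up. A row lasts 1/8 s, in which the tool goes at most 62.5 mm and 10.7 degrees, less where a joint would pass 70% of its speed; a pose out of reach is approached as far as the arm can. A call with a gripper value outside its range is refused whole. "gripper" is the opening, from 0 (shut) to 1 (fully open), set as the call begins (left out, the last holds). The fingers move at their own pace and stop on an object; "force" is the grip in N (left out, the last holds). Time passes only in rows, so rows that repeat a pose let the fingers close. It gives the time, the measured TCP pose, the force and the opening at its end, in the units of the state.
- ctrl.get_obs(): the state, without advancing time (a new reading comes with each control period).
- ctrl.camera(name): name is "scene" or "top" or "wrist"; returns a dict with "color" (420x560x3 uint8, red, green, blue), "z_map" (420x560 float32, m along the optical axis (not along the pixel's ray), 0 where there is no reading), "fx", "fy", "cx", "cy" (pixels), "rvec" (rotation vector, rad) and "tvec" (3), from world to camera coordinates, as OpenCV has them. Camera axes: x right, y down, z forward; pixel columns grow to the right and rows downward; lengths in m; the calibration is good to about 2 mm. A picture is of the moment at which its call begins.
- ctrl.hand_in(): hands the job in, once; it reports no verdict.
The state is a dict: "time_s": time; "qpos": joint angles; "joint_vel": joint speeds; "tau": joint torques, N m; "ee_pos": TCP position; "eef_rot": TCP orientation; "force": force on the tool from outside, world axes, zero at the start; "moment": the same for the moment, N m; "grip_width": finger opening in m.
Only numpy, scipy, OpenCV 4.12 (cv2) and the standard library are available. Lean on these libraries where they do the work, as an engineer would, in place of code of your own. Each camera call takes 0.05 s, during which the arm holds its last target.

## Working session

There is one attempt and no reset: what is moved stays moved. The work goes in short steps, Python scripts to look and compute and a tool call to move; the robot and the scene stay as the last step left them, time stands still between calls to the robot, and variables do not carry over. Pictures are saved under pics/ and viewed, and the job is handed in when it is done.

Besides the shell and the picture viewer there is one more tool, called as name(argument=value, ...) on one line, values as JSON. servo_tool: Moves the arm, as the interface text tells. Its arguments: {"type":"object","properties":{"motion":{"type":"array","items":{"type":"number"}},"gripper":{"type":"number"},"force":{"type":"number"}},"required":["motion"]}

```bash
mkdir -p pics; ls; python3 - <<'E'
from station import ctrl
import cv2,numpy as np
o=ctrl.get_obs()
for k,v in o.items(): print(k,np.round(v,4))
for n in ["scene","top","wrist"]:
    c=ctrl.camera(n); cv2.imwrite(f"pics/a_{n}.png",c["color"][:,:,::-1]); np.savez(f"a_{n}.npz",**c)
    R=cv2.Rodrigues(np.array(c["rvec"]))[0]; print(n,c["fx"],c["cx"],c["cy"],-R.T@np.ravel(c["tvec"]),R[2])
E
```

```text
pics
time_s 0.0
qpos [ 1.2054  0.3005  1.5216 -0.      1.3207 -0.0666]
joint_vel [ 0.0002 -0.0008 -0.0014 -0.0005 -0.0001 -0.0006]
tau [-1.60000e-03 -5.31802e+01 -3.52734e+01  7.08000e-02  2.44000e-02
 -1.00000e-04]
ee_pos [0.1618 0.5254 0.2049]
eef_rot [ 3.0948  1.5696 -1.9164]
force [ 0.3141  0.2561 -0.3333]
moment [ 0.0134 -0.0048  0.0476]
grip_width 0.0937
scene 494.4830788846375 279.2575527297379 208.06383954531546 [1.06995763 0.665748   0.90072534] [-0.47631767 -0.57613313 -0.66422292]
top 452.03807887404 277.9436373097506 209.20582670584528 [0.42406859 0.01546035 1.08031893] [ 0.11357071 -0.01956136 -0.99333733]
wrist 356.82857722272905 276.2639633252054 212.5528026277789 [0.09099964 0.54765699 0.38367144] [ 0.24325702 -0.0762875  -0.96695721]
```

View pics/a_scene.png

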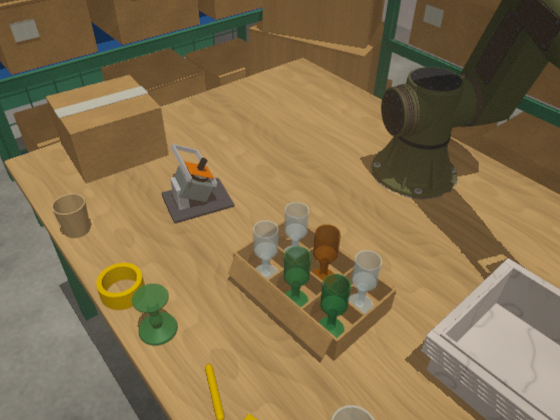

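View pics/a_top.png

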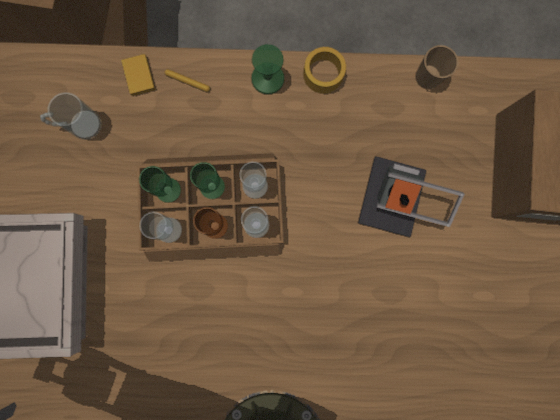

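View pics/a_wrist.png

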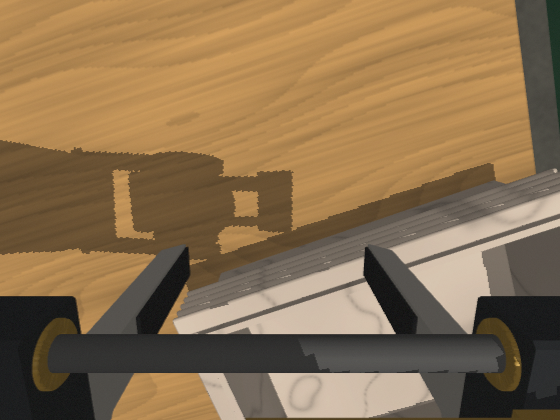

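```bash
cat > h.py <<'E'
import numpy as np,cv2
def load(f):
    return dict(np.load(f))
def w2p(c,P):
    K=np.array([[c["fx"],0,c["cx"]],[0,c["fy"],c["cy"]],[0,0,1.]])
    return cv2.projectPoints(np.atleast_2d(np.asarray(P,float)),c["rvec"],c["tvec"],K,None)[0][:,0]
def cloud(c):
    z=c["z_map"]; v,u=np.mgrid[:z.shape[0],:z.shape[1]]
    X=np.stack([(u-c["cx"])/c["fx"]*z,(v-c["cy"])/c["fy"]*z,z],-1)
    R=cv2.Rodrigues(c["rvec"])[0]
    W=(X-np.ravel(c["tvec"]))@R; W[z<=0]=np.nan
    return W
def ray(c,uv):
    R=cv2.Rodrigues(c["rvec"])[0]; o=-R.T@np.ravel(c["tvec"])
    d=R.T@np.array([(uv[0]-c["cx"])/c["fx"],(uv[1]-c["cy"])/c["fy"],1]); return o,d/np.linalg.norm(d)
def tri(rs):
    A=0;b=0
    for o,d in rs:
        M=np.eye(3)-np.outer(d,d);A=A+M;b=b+M@o
    p=np.linalg.solve(A,b); return p,[np.linalg.norm((np.eye(3)-np.outer(d,d))@(p-o)) for o,d in rs]
E
python3 - <<'E'
from h import *
for n,b in [("scene",(150,130,90,90)),("top",(350,150,120,90)),("scene",(220,190,180,160)),("top",(130,150,160,110))]:
    c=load(f"a_{n}.npz");x,y,w,h=b
    im=c["color"][y:y+h,x:x+w,::-1]; k=min(800//w,600//h)
    cv2.imwrite(f"pics/crop_{n}_{x}.png",cv2.resize(im,None,fx=k,fy=k,interpolation=cv2.INTER_CUBIC)); print(n,x,y,k)
c=load("a_top.npz");W=cloud(c)
im=c["color"].astype(int)
m=(im[...,0]>140)&(im[...,1]<110)&(im[...,2]<70); m[:, :350]=0
P=W[m];P=P[~np.isnan(P[:,0])];print(len(P),np.median(P,0))
mu=np.median(P,0);Q=P[np.linalg.norm(P-mu,axis=1)<.06];
U,S,V=np.linalg.svd(Q-Q.mean(0),full_matrices=False);print(Q.mean(0),V[2],S)
E
```

```text
scene 150 130 6
top 350 150 6
scene 220 190 3
top 130 150 5
596 [ 0.57596394 -0.27441168  0.10913172]
[ 0.57305982 -0.27619475  0.10697311] [-0.48933776  0.12342024  0.86331686] [0.50458113 0.41144103 0.043181  ]
```

View pics/crop_scene_150.png

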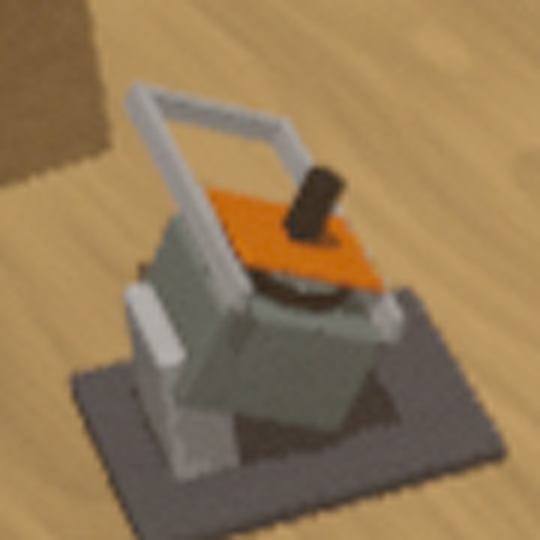

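View pics/crop_top_350.png

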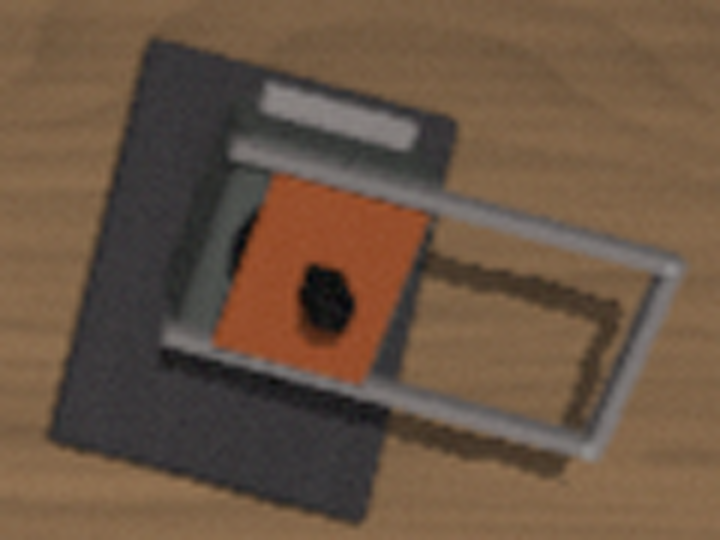

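View pics/crop_scene_220.png

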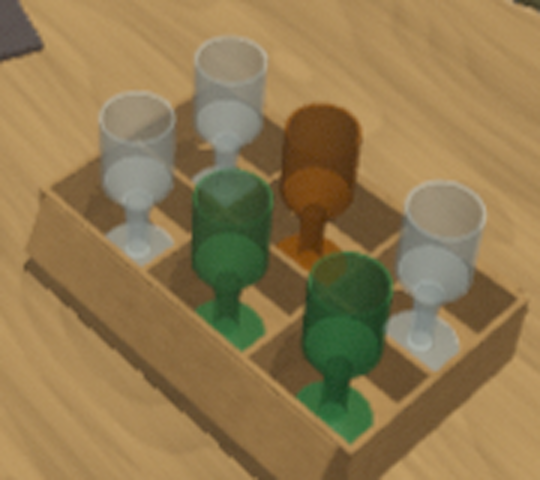

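View pics/crop_top_130.png

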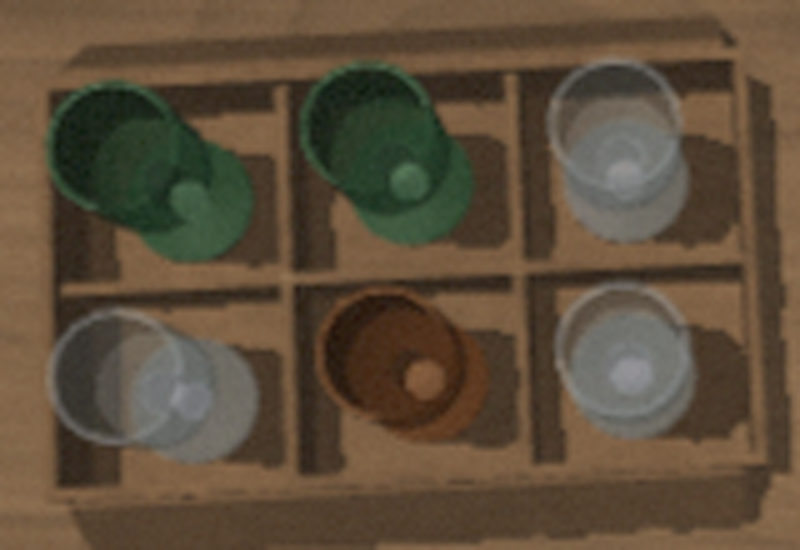

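```bash
python3 - <<'E'
from h import *
t=load("a_top.npz");s=load("a_scene.npz");W=cloud(t);Ws=cloud(s)
p,r=tri([ray(t,(208.2,221.4)),ray(s,(327.3,234))]);print("amber rim",p,r)
# carton corners top z=.07
def atz(c,uv,z):
    o,d=ray(c,uv);return o+d*(z-o[2])/d[2]
print("carton top corners")
cc=[atz(t,(130+a/5,150+b/5),.07) for a,b in [(50,90),(738,60),(768,467),(52,497)]]
for q in cc:print(q)
print("mean",np.mean(cc,0), "cross div", atz(t,(130+290/5,150+280/5),.07),atz(t,(130+520/5,150+272/5),.07))
bc=np.array([atz(t,(350+a/6,150+b/6),.012) for a,b in [(150,40),(455,118),(362,522),(50,437)]])
print("base",bc,bc.mean(0),[np.linalg.norm(bc[i]-bc[i-1]) for i in range(4)])
e=(bc[0]-bc[3]+bc[1]-bc[2]);print("yaw",np.degrees(np.arctan2(e[1],e[0])))
for c,w,(x,y,ww,hh),n in [(t,W,(393,185,25,30),"top"),(s,Ws,(190,150,30,30),"scene")]:
    im=c["color"].astype(int); m=np.zeros(im.shape[:2],bool); m[y:y+hh,x:x+ww]=im[y:y+hh,x:x+ww].sum(-1)<(110 if n=="top" else 190)
    P=w[m];ij=np.argwhere(m);o=np.argsort(-P[:,2])
    print(n,m.sum());print(np.round(np.c_[ij[o],P[o]],4)[:14])
E
```

```text
amber rim [0.50112204 0.1413455  0.14700388] [np.float64(0.0011225261392351351), np.float64(0.0011225261392349359)]
carton top corners
[0.62556647 0.30909248 0.07      ]
[ 0.64772003 -0.00127416  0.07      ]
[ 0.46311416 -0.01874515  0.07      ]
[0.44263284 0.29790736 0.07      ]
mean [0.54475838 0.14674513 0.07      ] cross div [0.54186813 0.19735477 0.07      ] [0.54802867 0.09457774 0.07      ]
base [[ 0.68006532 -0.23790374  0.012     ]
 [ 0.65131077 -0.36148135  0.012     ]
 [ 0.48742382 -0.32186115  0.012     ]
 [ 0.51826293 -0.1976518   0.012     ]] [ 0.58426571 -0.27972451  0.012     ] [np.float64(0.16673401893720027), np.float64(0.12687887968468706), np.float64(0.1686081077605522), np.float64(0.1279805183752872)]
yaw -13.779285877428517
top 83
[[ 2.000e+02  4.080e+02  5.579e-01 -2.773e-01  1.402e-01]
 [ 1.990e+02  4.040e+02  5.600e-01 -2.692e-01  1.389e-01]
 [ 2.010e+02  4.070e+02  5.558e-01 -2.756e-01  1.389e-01]
 [ 2.010e+02  4.030e+02  5.557e-01 -2.673e-01  1.382e-01]
 [ 1.990e+02  4.030e+02  5.600e-01 -2.674e-01  1.379e-01]
 [ 1.990e+02  4.050e+02  5.602e-01 -2.718e-01  
[... 597 characters left out ...]
01]
 [ 1.580e+02  2.030e+02  5.550e-01 -2.745e-01  1.355e-01]
 [ 1.610e+02  2.030e+02  5.620e-01 -2.636e-01  1.352e-01]
 [ 1.590e+02  2.030e+02  5.571e-01 -2.714e-01  1.350e-01]
 [ 1.610e+02  2.020e+02  5.638e-01 -2.656e-01  1.348e-01]
 [ 1.590e+02  2.040e+02  5.547e-01 -2.704e-01  1.345e-01]
 [ 1.600e+02  2.050e+02  5.549e-01 -2.652e-01  1.343e-01]
 [ 1.600e+02  2.030e+02  5.590e-01 -2.684e-01  1.343e-01]
 [ 1.600e+02  2.040e+02  5.567e-01 -2.673e-01  1.340e-01]
 [ 1.600e+02  2.010e+02  5.625e-01 -2.728e-01  1.333e-01]
 [ 1.590e+02  2.010e+02  5.601e-01 -2.766e-01  1.333e-01]
 [ 1.580e+02  2.020e+02  5.555e-01 -2.790e-01  1.331e-01]
 [ 1.590e+02  2.050e+02  5.515e-01 -2.708e-01  1.328e-01]]
```

```bash
cat >> h.py <<'E'
from scipy.spatial.transform import Rotation as Ro
def rel(o,tgt,zdir=None):
    """world TCP target -> tool-frame shift mm, roll deg options"""
    R=Ro.from_euler('xyz',o["eef_rot"]).as_matrix()
    d=R.T@(np.asarray(tgt)-o["ee_pos"])*1000
    out=[]
    if zdir is not None:
        z=np.r_[zdir,0][:3]; z=R.T@z; a=np.degrees(np.arctan2(-z[1],z[2])); out=[a,a+180 if a<0 else a-180]
    return np.round(d,1),np.round(out,1)
E
python3 - <<'E'
from h import *
from station import ctrl
o=ctrl.get_obs();R=Ro.from_euler('xyz',o["eef_rot"]).as_matrix();print(R.round(3),o["time_s"])
print(rel(o,[0.564,-0.273,0.25],[.242,.97]))
print(rel(o,[0.40,0.05,0.3],[.242,.97]))
E
```

```text
[[-0.    -0.956  0.294]
 [-0.001  0.294  0.956]
 [-1.     0.    -0.001]] 0.15
(array([ -44.4, -619.4, -644.7]), array([ -3.1, 176.9]))
(array([ -94.7, -367.6, -384.3]), array([ -3.1, 176.9]))
```

servo_tool(motion=[-20, -20, -20, 0, -40, -60, -60, 0, -45, -100, -104, -1, -45, -140, -146, -1, -45, -180, -187, -1, -45, -220, -229, -1, -45, -260, -271, -2, -45, -300, -312, -2, -45, -340, -354, -2, -45, -380, -396, -3, -45, -420, -437, -3, -45, -460, -479, -3, -45, -500, -521, -3, -45, -540, -562, -3, -45, -580, -604, -3, -45, -605, -630, -3, -45, -619, -645, -3, -45, -619, -645, -3], gripper=0.45, force=20)

```text
time_s: 2.4
ee_pos: [0.5635, -0.2738, 0.2494]
eef_rot: [1.291, 1.569, 2.614]
force: [-0.7, 0.7, 0.1]
grip_width: 0.0423
```

```bash
python3 - <<'E'
from h import *
from station import ctrl
o=ctrl.get_obs();print(o["time_s"],o["qpos"].round(3) if hasattr(o["qpos"],'round') else o["qpos"],np.round(o["ee_pos"],4))
print(rel(o,[0.564,-0.273,0.125],[.242,.97]))
c=ctrl.camera("wrist");np.savez("b_wrist.npz",**c);cv2.imwrite("pics/b_wrist.png",c["color"][:,:,::-1])
print(w2p(c,[[0.557,-.271,.137],[0.584,-0.280,0.095]]))
E
```

```text
2.4 [-0.511  0.449  1.217  0.     1.477 -1.834] [ 0.5635 -0.2738  0.2494]
(array([124.4,  -0.5,   0.8]), array([ -0.2, 179.8]))
[[277.29872244 201.72146383]
 [274.99691178 220.51544764]]
```

View pics/b_wrist.png

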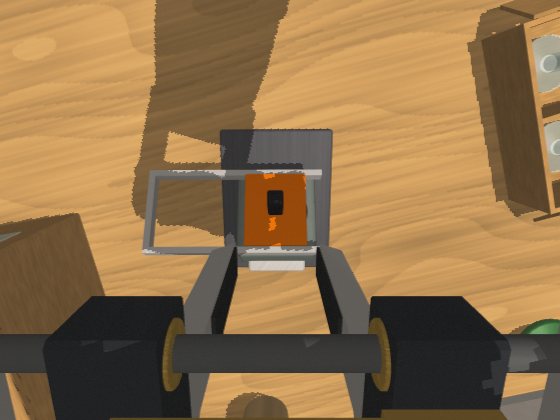

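servo_tool(motion=[40, 0, 0, 0, 80, 0, 1, 0, 110, 0, 1, 0, 124, 0, 1, 0, 124, 0, 1, 0])

```text
time_s: 3.08
ee_pos: [0.5637, -0.2715, 0.1266]
eef_rot: [1.268, 1.57, 2.593]
force: [-0.2, 0.2, 0.7]
grip_width: 0.0424
```

servo_tool(motion=[0, 0, 0, 0, 0, 0, 0, 0, 0, 0, 0, 0, 0, 0, 0, 0, 0, 0, 0, 0], gripper=0, force=20)

```text
time_s: 3.7
ee_pos: [0.5636, -0.2739, 0.1272]
eef_rot: [-2.699, 1.568, -1.376]
force: [-1.8, -9.7, 1.1]
grip_width: 0.0134
```

servo_tool(motion=[0, 0, -12, 0, 0, 0, -26, 0, 0, 0, -40, 0, 0, 0, -52, 0, 0, 0, -60, 0, 0, 0, -63, 0, 0, 0, -64, 0, 0, 0, -64, 0])

```text
time_s: 4.7
ee_pos: [0.5485, -0.3344, 0.1272]
eef_rot: [-1.211, 1.569, 0.114]
force: [0.7, 3.4, 6.8]
grip_width: 0.0135
```

servo_tool(motion=[0, 0, 1, 0, 0, 0, 2, 0, 0, 0, 2, 0], gripper=0.5)

```text
time_s: 5.08
ee_pos: [0.5486, -0.3322, 0.1262]
eef_rot: [1.277, 1.57, 2.601]
force: [0.1, -0.2, 0.3]
grip_width: 0.0402
```

servo_tool(motion=[-30, 0, 0, 0, -80, 0, 0, 0, -120, 0, 0, 0, -130, 0, 0, 0], gripper=0.5)

```text
time_s: 5.58
ee_pos: [0.5492, -0.3326, 0.2591]
eef_rot: [-1.927, 1.567, -0.602]
force: [0.1, 0.5, -0.5]
grip_width: 0.0466
```

```bash
python3 - <<'E'
from h import *
from station import ctrl
for n in ["wrist","scene","top"]:
    c=ctrl.camera(n);np.savez(f"c_{n}.npz",**c);
    im=c["color"][:,:,::-1]
    if n=="scene": im=cv2.resize(im[130:220,150:240],None,fx=6,fy=6,interpolation=cv2.INTER_CUBIC)
    if n=="top": im=cv2.resize(im[150:240,350:470],None,fx=6,fy=6,interpolation=cv2.INTER_CUBIC)
    cv2.imwrite(f"pics/c_{n}.png",im)
    print(n,w2p(c,[[0.584,-0.280,0.095]]))
o=ctrl.get_obs();print(o["time_s"],np.round(o["ee_pos"],4))
E
```

```text
wrist [[336.04665464 216.54820675]]
scene [[193.92142578 173.40202433]]
top [[402.80398971 191.06653281]]
5.725 [ 0.5485 -0.3321  0.2552]
```

View pics/c_wrist.png

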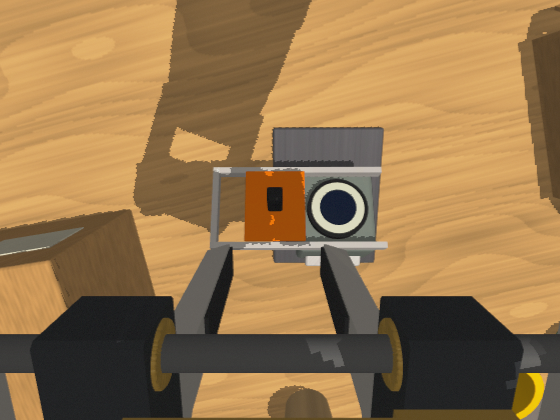

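View pics/c_scene.png

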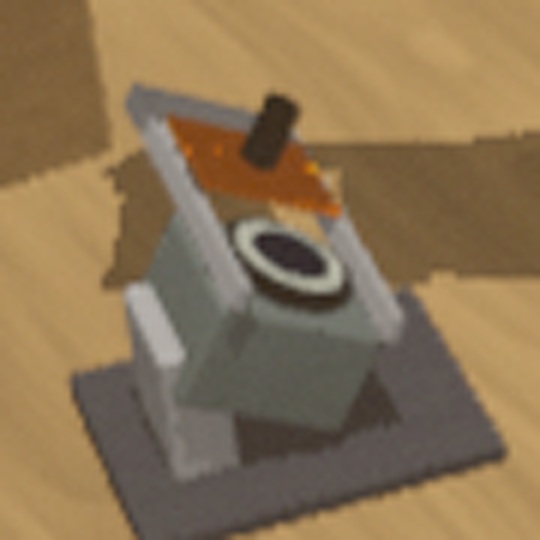

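View pics/c_top.png

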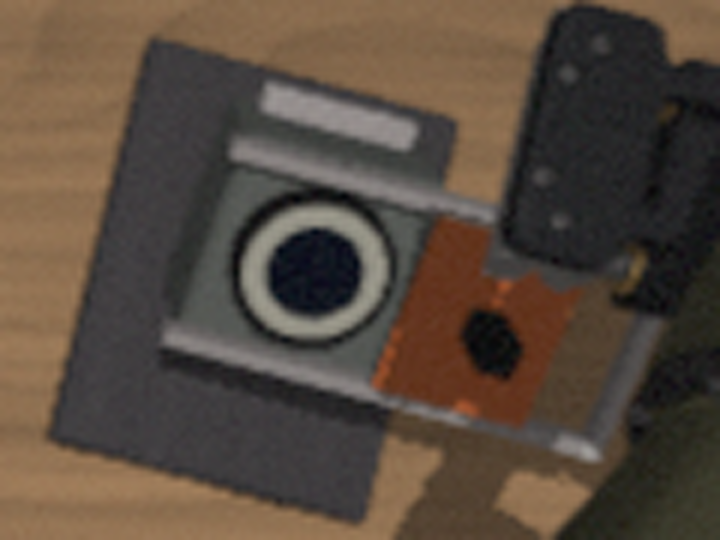

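```bash
python3 - <<'E'
from h import *
C={n:load(f"c_{n}.npz") for n in ["wrist","scene","top"]}
# ellipse of lens white ring / dark disc
px={"wrist":(337.5,207),"scene":(198.3,173.0),"top":(402.1,194.7)}
for n,b in [("wrist",(305,175,65,65)),("scene",(186,162,26,20)),("top",(386,178,34,34))]:
    x,y,w,h=b;im=C[n]["color"][y:y+h,x:x+w].astype(int)
    m=((im.min(-1)>(im.max()*0.62))&(im.max(-1)-im.min(-1)<40)).astype(np.uint8)
    nl,lab,st,ce=cv2.connectedComponentsWithStats(m,connectivity=8)
    k=1+np.argmin([np.linalg.norm(ce[i]+[x,y]-px[n]) if st[i,4]>20 else 99 for i in range(1,nl)])
    pts=np.argwhere(lab==k)[:,::-1].astype(np.float32)
    e=cv2.fitEllipse(cv2.convexHull(pts.astype(np.int32)));c=np.array(e[0])+[x,y];print(n,c,e[1],st[k]);
    Wc=cloud(C[n]);v,u=(pts[:,1]+y).astype(int),(pts[:,0]+x).astype(int);P=Wc[v,u];P=P[~np.isnan(P[:,0])]
    U,S,V=np.linalg.svd(P-P.mean(0),full_matrices=False);print("   depth",P.mean(0),V[2]*np.sign(V[2,2]))
    px[n]=c
p,r=tri([ray(C[n],px[n]) for n in px]);print(p,r)
p,r=tri([ray(C[n],px[n]) for n in ["scene","top"]]);print(p,r)
E
```

```text
wrist [337.66740799 207.36028671] (49.6760139465332, 52.83183670043945) [   7    8   52   50 1048]
   depth [ 0.5749743  -0.27698635  0.09662365] [-0.48808035  0.12139338  0.86431546]
scene [198.1028223  174.76229095] (24.256223678588867, 28.69721221923828) [  0   4  26  16 171]
   depth [ 0.57568559 -0.27181056  0.09615032] [-0.499325   -0.01572304  0.86627209]
top [401.90399551 194.85263252] (21.208770751953125, 24.256793975830078) [  4   6  25  22 213]
   depth [ 0.57520917 -0.27693388  0.09782978] [-0.49646356  0.10146677  0.86210697]
[ 0.57575598 -0.27685173  0.08991681] [np.float64(0.0011697272699142149), np.float64(0.002163218476796072), np.float64(0.0024961555388417363)]
[ 0.57503523 -0.27860932  0.08774521] [np.float64(0.002027592087428096), np.float64(0.002027592087428037)]
```

```bash
python3 - <<'E'
from h import *
from station import ctrl
o=ctrl.get_obs();print(rel(o,[0.501,.142,.29],[-.068,.998]),o["qpos"])
E
```

```text
(array([-34.4, 161.8, 448.2]), array([-18., 162.])) [-6.01495333e-01  4.82505776e-01  1.15604651e+00 -3.04086009e-05
  1.50428835e+00 -1.92582363e+00]
```

servo_tool(motion=[-15, 10, 30, -1, -35, 25, 75, -3, -35, 42, 125, -5, -35, 60, 175, -7, -35, 78, 225, -9, -35, 96, 275, -11, -35, 114, 325, -13, -35, 132, 375, -15, -35, 148, 415, -17, -35, 158, 440, -18, -35, 162, 448, -18, -35, 162, 448, -18], gripper=0.85)

```text
time_s: 7.22
ee_pos: [0.5008, 0.1416, 0.2905]
eef_rot: [1.804, 1.569, -2.841]
force: [-0.6, -0.6, -0.2]
grip_width: 0.0797
```

```bash
python3 - <<'E'
from h import *
from station import ctrl
c=ctrl.camera("wrist");np.savez("d_wrist.npz",**c);cv2.imwrite("pics/d_wrist.png",c["color"][:,:,::-1])
o=ctrl.get_obs();print(o["time_s"],np.round(o["ee_pos"],4),o["qpos"],o["grip_width"])
print(w2p(c,[[0.501,.142,.155],[.499,.144,.005]]))
E
```

```text
7.275 [0.5009 0.1411 0.2908] [ 2.04297020e-01  1.81856285e-01  1.46999590e+00 -1.78578110e-04
  1.49087859e+00 -1.43355137e+00] 0.07996690231199577
[[276.54229978 203.7295736 ]
 [278.11335454 176.05114826]]
```

View pics/d_wrist.png

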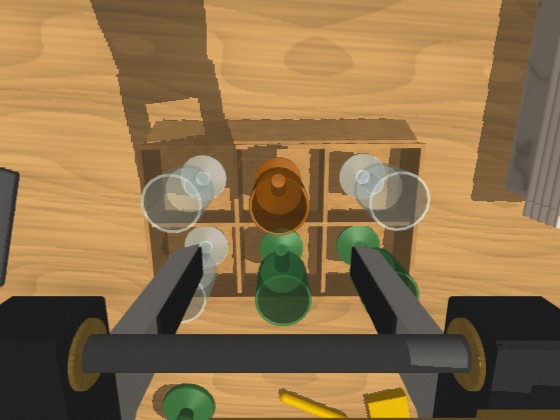

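```bash
python3 - <<'E'
from h import *
from station import ctrl
c=load("d_wrist.npz")
im=c["color"];hsv=cv2.cvtColor(im,cv2.COLOR_RGB2HSV)
cv2.imwrite("pics/d_crop.png",cv2.resize(im[140:250,220:340,::-1],None,fx=5,fy=5,interpolation=cv2.INTER_CUBIC))
def atz(c,uv,z):
    o,d=ray(c,uv);return o+d*(z-o[2])/d[2]
print(atz(c,(279.5,204),.155),atz(c,(279,180),.06))
t=load("a_top.npz");s=load("a_scene.npz")
print(tri([ray(t,(208.2,221.4)),ray(s,(327.3,234)),ray(c,(279.5,204))]))
E
```

```text
[0.50107144 0.14468777 0.155     ] [0.49499951 0.14449466 0.06      ]
(array([0.5019489 , 0.14280428, 0.14838079]), [np.float64(0.0024287785560577766), np.float64(0.0006341803927640557), np.float64(0.002148753231771978)])
```

View pics/d_crop.png

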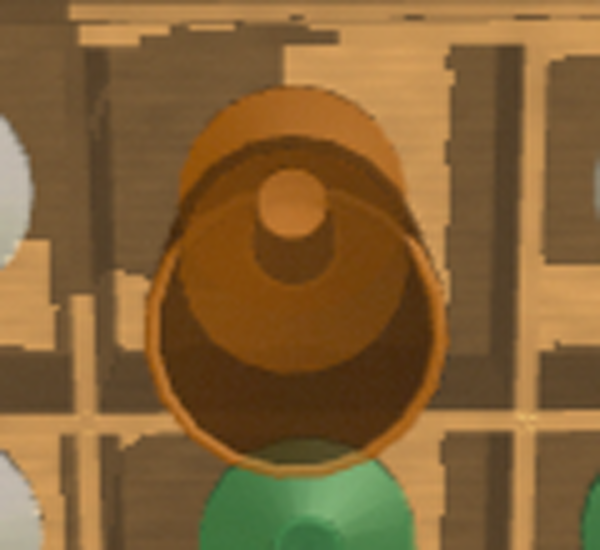

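```bash
python3 - <<'E'
from h import *
from station import ctrl
o=ctrl.get_obs();print(rel(o,[0.5035,.1445,.10],[-.068,.998]),o["ee_pos"])
E
```

```text
(array([190.8,  -3. ,   3.3]), array([-1.000e-01,  1.799e+02])) [0.50091861 0.14111221 0.29077147]
```

servo_tool(motion=[10, -3, 3, 0, 50, -3, 3, 0, 90, -3, 3, 0, 125, -3, 3, 0, 155, -3, 3, 0, 178, -3, 3, 0, 190, -3, 3, 0, 190, -3, 3, 0])

```text
time_s: 8.28
ee_pos: [0.5036, 0.1446, 0.1009]
eef_rot: [1.756, 1.57, -2.89]
force: [0.0, -0.5, -0.2]
grip_width: 0.0799
```

servo_tool(motion=[0, 0, 0, 0, 0, 0, 0, 0, 0, 0, 0, 0, 0, 0, 0, 0, 0, 0, 0, 0, 0, 0, 0, 0], gripper=0, force=12)

```text
time_s: 9.02
ee_pos: [0.504, 0.145, 0.1019]
eef_rot: [-1.551, 1.57, 0.087]
force: [0.8, -1.5, 5.8]
grip_width: 0.0557
```

Gripped (55.7 mm). Lift 35 mm and begin the pivot against the carton wall.

servo_tool(motion=[-10, 0, 0, 0, -22, 0, 0, 0, -32, 0, 0, 0, -35, 0, 0, 0, -35, 0, 0, 0])

```text
time_s: 9.65
ee_pos: [0.5037, 0.145, 0.1366]
eef_rot: [-1.529, 1.571, 0.109]
force: [-0.1, 0.6, -0.9]
grip_width: 0.0555
```

servo_tool(motion=[0, 6, 0, 0, 0, 12, 0, 0, 0, 18, 0, 0, 0, 23, 0, 0, 0, 28, 0, 0, 0, 33, 0, 0, 0, 35, 0, 0])

```text
time_s: 10.52
ee_pos: [0.4686, 0.1426, 0.1365]
eef_rot: [-1.592, 1.571, 0.046]
force: [-0.5, -0.4, -0.9]
grip_width: 0.0553
```

```bash
python3 - <<'E'
from h import *
from station import ctrl
c=ctrl.camera("scene");np.savez("e_scene.npz",**c)
cv2.imwrite("pics/e_scene.png",cv2.resize(c["color"][130:350,200:440,::-1],None,fx=2.7,fy=2.7,interpolation=cv2.INTER_CUBIC))
E
```

```text
(no output)
```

View pics/e_scene.png

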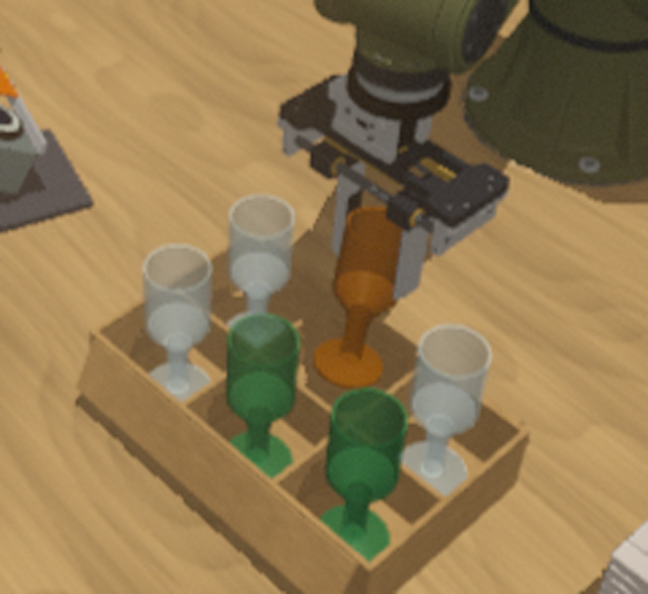

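servo_tool(motion=[0, 5, 0, 0, 0, 10, 0, 0, 0, 15, 0, 0, 0, 20, 0, 0, 0, 25, 0, 0, 0, 30, 0, 0, 0, 35, 0, 0, 0, 40, 0, 0, 0, 44, 0, 0, 0, 44, 0, 0])

```text
time_s: 11.82
ee_pos: [0.4247, 0.1397, 0.1365]
eef_rot: [-1.384, 1.571, 0.254]
force: [0.6, -0.1, -1.5]
grip_width: 0.0554
```

servo_tool(motion=[0, 0, 0, 0, 0, 0, 0, 0, 0, 0, 0, 0], gripper=0, force=40)

```text
time_s: 12.2
ee_pos: [0.425, 0.1397, 0.1365]
eef_rot: [-1.21, 1.571, 0.428]
force: [1.1, 1.1, -0.3]
grip_width: 0.0545
```

```bash
python3 - <<'E'
from h import *
from station import ctrl
c=ctrl.camera("scene");np.savez("f_scene.npz",**c)
cv2.imwrite("pics/f_scene.png",cv2.resize(c["color"][130:350,200:440,::-1],None,fx=2.7,fy=2.7,interpolation=cv2.INTER_CUBIC))
E
```

```text
(no output)
```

View pics/f_scene.png

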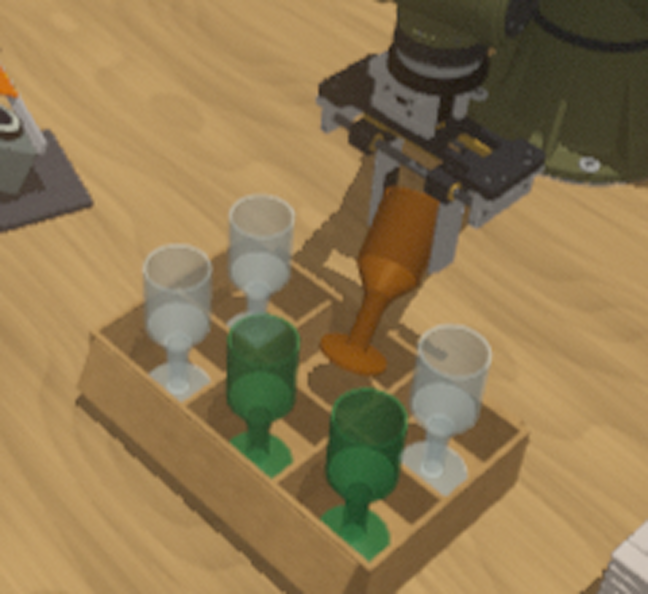

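servo_tool(motion=[-6, -3, 0, 0, -25, -3, 0, 0, -60, -3, 0, 0, -105, -3, 0, 0, -150, -3, 0, 0, -190, -3, 0, 0, -210, -3, 0, 0, -210, -3, 0, 0])

```text
time_s: 13.25
ee_pos: [0.4281, 0.1399, 0.3475]
eef_rot: [-1.417, 1.569, 0.221]
force: [0.5, 0.1, -2.4]
grip_width: 0.0544
```

```bash
python3 - <<'E'
from h import *
from station import ctrl
o=ctrl.get_obs();print(o["time_s"],o["ee_pos"],o["qpos"])
for n in ["scene","top","wrist"]:
    c=ctrl.camera(n);np.savez(f"g_{n}.npz",**c)
    im=c["color"][:,:,::-1]
    u=w2p(c,[np.array(o["ee_pos"])+[.03,0,-.03]])[0].astype(int);print(n,u)
    if n!="wrist":
        x,y=max(u[0]-60,0),max(u[1]-60,0); im=cv2.resize(im[y:y+120,x:x+120],None,fx=5,fy=5,interpolation=cv2.INTER_CUBIC);print(x,y)
    cv2.imwrite(f"pics/g_{n}.png",im)
E
```

```text
13.25 [0.4280616  0.13987691 0.34749172] [ 2.34482086e-01 -4.14738617e-04  1.54079877e+00 -2.35532112e-05
  1.59941396e+00 -1.40403809e+00]
scene [348 162]
288 102
top [194 238]
134 178
wrist [272 288]
```

View pics/g_scene.png

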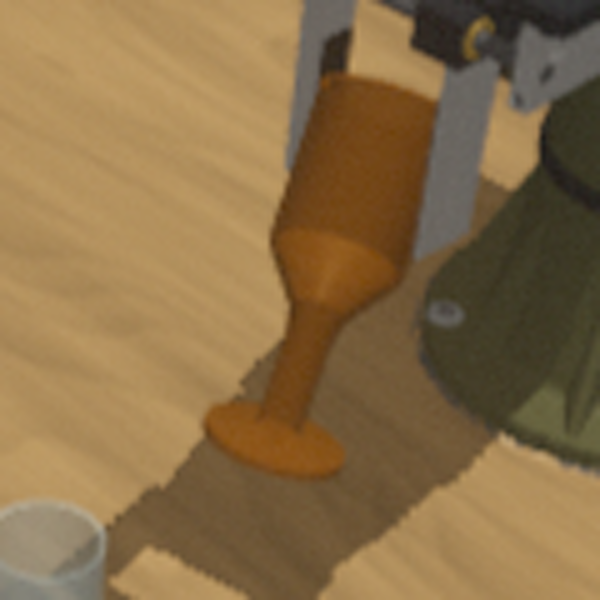

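View pics/g_top.png

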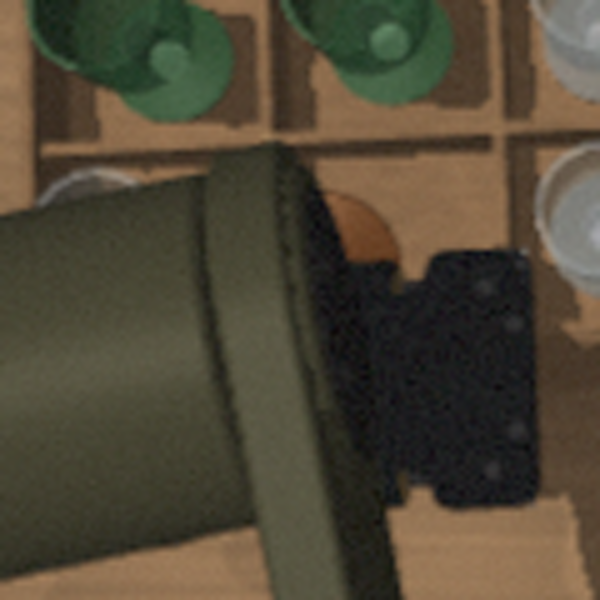

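View pics/g_wrist.png

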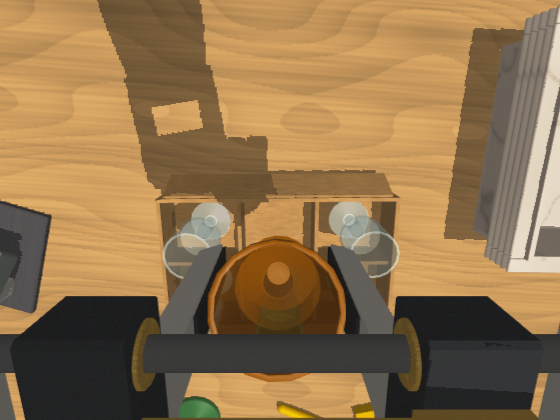

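```bash
cat > fit.py <<'E'
from h import *
from scipy.optimize import minimize
prof=[(0,30),(4,30),(8,6.5),(60,6),(72,20),(84,28),(150,28)]
def pose(par,o,zd):
    th,a,b=par  # tilt deg, foot offset (m) along tool -y horizontally, height rel to TCP
    z=np.array([zd[0],zd[1],0]);z/=np.linalg.norm(z); x=np.array([0,0,-1.]); y=np.cross(z,x)
    t=np.radians(th); ax=np.cos(t)*np.array([0,0,1])+np.sin(t)*y
    f=np.array(o)-a*y+np.array([0,0,b]); return f,ax,z
def mask(c,f,ax,z,k=4):
    e2=np.cross(ax,z); m=np.zeros((420*k,560*k),np.uint8); ang=np.linspace(0,2*np.pi,40)
    rings=[w2p(c,f+ax*h/1e3+(np.outer(np.cos(ang),z)+np.outer(np.sin(ang),e2))*r/1e3) for h,r in prof]
    for r0,r1 in zip(rings,rings[1:]):
        cv2.fillConvexPoly(m,cv2.convexHull(((np.r_[r0,r1]+.5)*k).astype(np.int32)),1)
    return cv2.resize(m.astype(np.float32),(560,420),interpolation=cv2.INTER_AREA)
def amber(c):
    h=cv2.cvtColor(c["color"],cv2.COLOR_RGB2HSV)
    m=(h[...,1]>195)&(h[...,0]<18)&(h[...,2]>60)
    return m.astype(np.float32)
E
python3 - <<'E'
from fit import *
c=load("g_scene.npz");o=[0.428,.1399,.3475]
A=amber(c);w=np.zeros_like(A);w[108:205,322:380]=1;w[:156,368:]=0
cv2.imwrite("pics/g_m.png",np.hstack([cv2.resize((A*w*255)[100:210,310:390],None,fx=4,fy=4)]))
def cost(p):return (np.abs(mask(c,*pose(p,o,(-.068,.998)))-A)*w).sum()
best=None
for th in (20,25,30,35):
    r=minimize(cost,[th,.057,-.08],method="Nelder-Mead",options=dict(initial_simplex=[[th,.057,-.08],[th+4,.057,-.08],[th,.067,-.08],[th,.057,-.07]],xatol=1e-4,fatol=.1))
    print(r.x,r.fun,(A*w).sum())
    if best is None or r.fun<best.fun:best=r
f,ax,z=pose(best.x,o,(-.068,.998));M=mask(c,f,ax,z)
im=c["color"][100:210,310:390,::-1].copy();e=cv2.Canny((M*255).astype(np.uint8),100,200)[100:210,310:390]
im=cv2.resize(im,None,fx=5,fy=5);e=cv2.resize(e,None,fx=5,fy=5,interpolation=cv2.INTER_NEAREST);im[e>0]=(255,0,0);cv2.imwrite("pics/g_fit.png",np.hstack([im,cv2.cvtColor(cv2.resize((A*255).astype(np.uint8)[100:210,310:390],None,fx=5,fy=5),cv2.COLOR_GRAY2BGR)]))
print(f,ax)
# wrist rim check
cw=load("g_wrist.npz");print(w2p(cw,[f+ax*.15]),w2p(cw,[f+ax*.15+z*.028,f+ax*.15-z*.028]))
E
```

```text
[26.24595671  0.04790535 -0.08902228] 297.125 1132.0
[25.56003632  0.04780849 -0.0887444 ] 294.3125 1132.0
[25.56355868  0.04703456 -0.0890183 ] 294.5 1132.0
[24.72519965  0.04636069 -0.08946371] 294.4375 1132.0
[0.4756979  0.14314996 0.2587556 ] [-0.43045856 -0.02932984  0.90213369]
[[275.86398215 269.56106604]] [[346.95717906 269.49905558]
 [204.78340154 269.62306549]][ WARN:0@1.013] global loadsave.cpp:1063 imwrite_ Unsupported depth image for selected encoder is fallbacked to CV_8U.
```

View pics/g_fit.png

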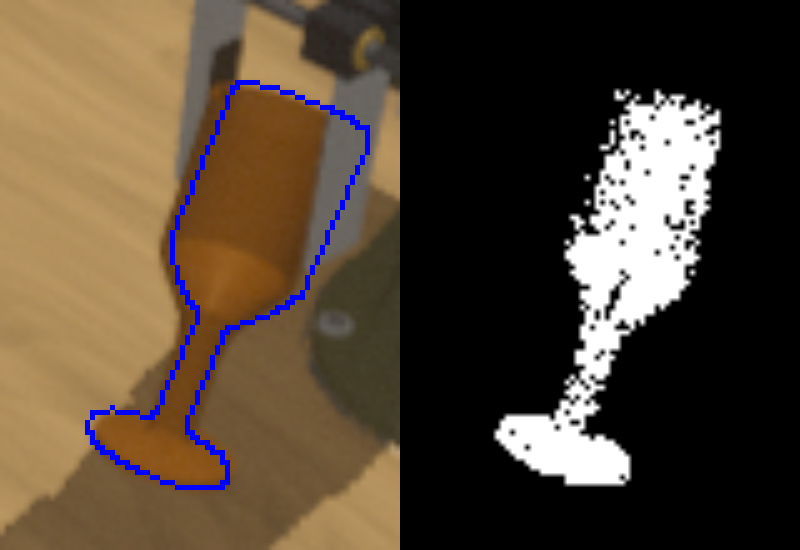

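```bash
python3 - <<'E'
from fit import *
c=load("g_wrist.npz");o=[0.428,.1399,.3475]
im=cv2.resize(c["color"][200:400,180:380,::-1],None,fx=3,fy=3,interpolation=cv2.INTER_CUBIC)
for th,col in [(15,(255,255,255)),(20,(255,0,0)),(25.5,(0,255,0)),(30,(0,0,255))]:
    t=np.radians(th);f,ax,z=pose((th,.114*np.sin(t),.019-.114*np.cos(t)),o,(-.068,.998));e2=np.cross(ax,z);ang=np.linspace(0,2*np.pi,60)
    P=w2p(c,f+ax*.15+(np.outer(np.cos(ang),z)+np.outer(np.sin(ang),e2))*.028)
    cv2.polylines(im,[((P-[180,200])*3).astype(np.int32)],True,col,1)
cv2.imwrite("pics/g_w.png",im)
E
```

```text
(no output)
```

View pics/g_w.png

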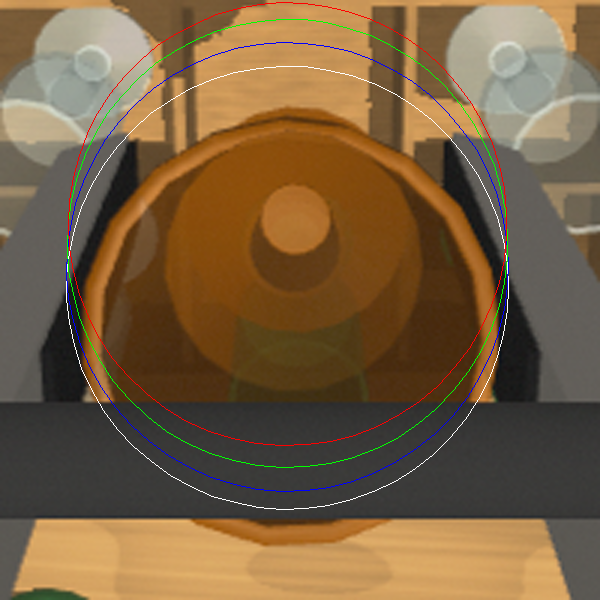

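```bash
cat >> fit.py <<'E'
def pose5(p,o,zd):
    th,a,b,ph,l=p # + side tilt deg, lateral offset m
    z=np.array([zd[0],zd[1],0]);z/=np.linalg.norm(z); y=np.cross(z,[0,0,-1.])
    ax=np.array([0,0,1])+np.tan(np.radians(th))*y+np.tan(np.radians(ph))*z;ax/=np.linalg.norm(ax)
    f=np.array(o)-a*y+b*np.array([0,0,1])+l*z
    e1=z-ax*(z@ax);e1/=np.linalg.norm(e1);return f,ax,e1
def rimbox(c,f,ax,z):
    e2=np.cross(ax,z);ang=np.linspace(0,2*np.pi,90)
    P=w2p(c,f+ax*.15+(np.outer(np.cos(ang),z)+np.outer(np.sin(ang),e2))*.028);return np.r_[P.min(0),P.max(0)]
E
cat > fitg.py <<'E'
from fit import *
c=load("g_scene.npz");cw=load("g_wrist.npz");o=[0.428,.1399,.3475];zd=(-.068,.998)
# silhouette polygon traced by hand from crop (5x, origin 288,102)
poly=np.array([(325,78),(380,78),(437,98),(437,160),(412,262),(408,280),(380,300),(343,322),(335,335),(303,428),(345,462),(342,475),(318,480),(270,470),(225,447),(206,425),(210,406),(235,402),(262,408),(293,318),(287,295),(273,245),(275,220)],float)
m=np.zeros((420*4,560*4),np.uint8);cv2.fillPoly(m,[((poly/5+[288,102])*4).astype(np.int32)],1)
A=cv2.resize(m.astype(np.float32),(560,420),interpolation=cv2.INTER_AREA)
w=np.ones_like(A);w[:158,374:]=0; w[:122,:]*=1
box=np.array([208.3,240.7,345.7,381.7])
def parts(p):
    f,ax,z=pose5(p,o,zd);return (np.abs(mask(c,f,ax,z)-A)*w).sum(),rimbox(cw,f,ax,z)-box
def cost(p):
    s,r=parts(p);return s+3*(np.abs(r)).sum()
best=None
for th in (12,20,28):
    p0=np.array([th,.05,-.09,0,0])
    S=np.vstack([p0]+[p0+d for d in np.diag([4,.01,.01,4,.005])])
    r=minimize(cost,p0,method="Nelder-Mead",options=dict(initial_simplex=S,maxiter=1500,maxfev=1500,xatol=1e-4,fatol=.1))
    print(r.x.round(4),round(r.fun,1),parts(r.x)[0],parts(r.x)[1].round(1))
    if best is None or r.fun<best.fun:best=r
f,ax,z=pose5(best.x,o,zd);print(f,ax,np.degrees(np.arccos(ax[2])))
M=mask(c,f,ax,z)
im=cv2.resize(c["color"][100:210,310:390,::-1],None,fx=5,fy=5);e=cv2.Canny((M*255).astype(np.uint8),100,200)[100:210,310:390];e=cv2.resize(e,None,fx=5,fy=5,interpolation=cv2.INTER_NEAREST);im[e>0]=(255,0,0)
cv2.imwrite("pics/g_fit2.png",im)
E
python3 fitg.py
```

```text
[ 1.81486e+01  4.37000e-02 -9.08000e-02 -5.18000e-01  1.50000e-03] 196.0 162.8125 [-3.6 -4.8  2.6  0. ]
[ 2.05311e+01  4.86000e-02 -8.82000e-02 -5.66800e-01  2.50000e-03] 193.5 152.25 [-1.8 -6.7  5.3  0. ]
[ 2.34131e+01  5.41000e-02 -8.42000e-02 -1.95840e+00  5.50000e-03] 212.0 159.0 [-2.8 -8.9  5.7  0.2]
[0.4762901  0.14565145 0.25931438] [-0.34926044 -0.03308223  0.93644151] 20.53770635552027
```

View pics/g_fit2.png

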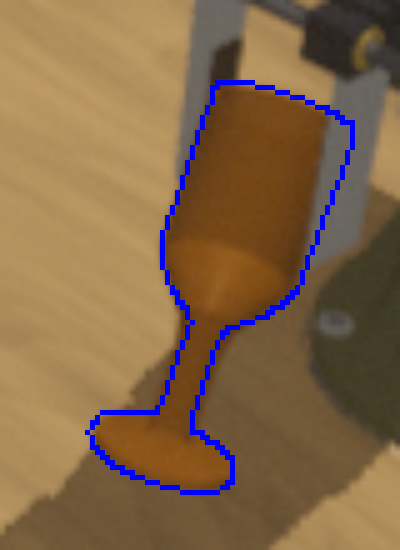

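```bash
python3 - <<'E'
from fit import *
for n in ["g_scene"]:
    c=load(n+".npz");W=cloud(c);A=amber(c)>0
    m=np.zeros_like(A);m[105:205,322:380]=A[105:205,322:380]
    P=W[m];P=P[~np.isnan(P[:,0])];print(len(P),m.sum())
    P=P[np.linalg.norm(P-[.45,.14,.32],axis=1)<.14];print(len(P),P.min(0),P.max(0),np.median(P,0))
    h=np.sort(P[:,2]);print(h[::60].round(3))
    for lo,hi in [(.25,.27),(.27,.3),(.3,.32),(.32,.35),(.35,.38),(.38,.42)]:
        q=P[(P[:,2]>lo)&(P[:,2]<hi)];print(lo,len(q),q.mean(0).round(4),q.std(0).round(4))
E
```

```text
1231 1234
1231 [0.40180126 0.11555448 0.25275442] [0.50211618 0.17571196 0.40877206] [0.46207811 0.15274592 0.35749798]
[0.253 0.265 0.268 0.27  0.273 0.299 0.32  0.338 0.347 0.351 0.356 0.361
 0.367 0.373 0.379 0.383 0.386 0.39  0.394 0.399 0.405]
0.25 186 [0.4771 0.1506 0.2654] [0.0118 0.0157 0.0039]
0.27 115 [0.4791 0.1486 0.2781] [0.0118 0.0064 0.0086]
0.3 59 [0.4656 0.1487 0.31  ] [0.0028 0.0042 0.0057]
0.32 167 [0.4647 0.1565 0.34  ] [0.007  0.01   0.0082]
0.35 330 [0.4595 0.1558 0.3647] [0.0096 0.0111 0.0089]
0.38 374 [0.443  0.1481 0.3924] [0.0176 0.0146 0.008 ]
```

```bash
cat > fit3.py <<'E'
from fit import *
from scipy.optimize import least_squares
seg=np.array([(0,0),(0,30),(4,30),(7,7),(10,6),(60,6),(72,20),(84,28),(150,28),(150,25),(90,25)],float)/1e3
def sd(P,f,ax):
    d=P-f;h=d@ax;r=np.linalg.norm(d-np.outer(h,ax),axis=1);q=np.c_[h,r];D=[]
    for a,b in zip(seg,seg[1:]):
        t=np.clip(((q-a)@(b-a))/((b-a)@(b-a)),0,1);D.append(np.linalg.norm(q-a-t[:,None]*(b-a),axis=1))
    return np.min(D,0)
def fit3(P,o,zd,p0=(20,.05,-.09,0,0),show=True):
    best=None
    for th in (15,25,35):
        p=np.array(p0,float);p[0]=th
        S=np.array([10,.01,.01,10,.01])
        fn=lambda q:sd(P,*pose5(q*S,o,zd)[:2])
        r=least_squares(fn,p/S,loss="soft_l1",f_scale=.002)
        if best is None or r.cost<best.cost:best=r
    p=best.x*S;f,ax,_=pose5(p,o,zd)
    e=sd(P,f,ax);print("par",p.round(4),"med err",np.median(e),np.percentile(e,90));print("foot",f.round(4),"axis",ax.round(4),"tilt",np.degrees(np.arccos(ax[2])).round(2))
    return p,f,ax
E
python3 - <<'E'
from fit3 import *
zd=(-.068,.998)
for n,o,box in [("g_scene",[.428,.1399,.3475],(105,205,322,380)),("f_scene",[.425,.1397,.1365],(195,275,315,368))]:
    c=load(n+".npz");W=cloud(c);A=amber(c)>0;y0,y1,x0,x1=box
    m=np.zeros_like(A);m[y0:y1,x0:x1]=A[y0:y1,x0:x1]
    P=W[m];P=P[np.linalg.norm(P-(np.array(o)+[.02,0,-.03]),axis=1)<.13];print(n,len(P));fit3(P,o,zd)
E
```

```text
g_scene 1231
par [ 1.93929e+01  4.85000e-02 -8.83000e-02 -2.95600e-01  3.40000e-03] med err 0.0008595730837856648 0.0020628205934428677
foot [0.4761 0.1466 0.2592] axis [-0.3309 -0.0274  0.9433] tilt 19.39
f_scene 1014
par [ 2.51129e+01  6.26000e-02 -8.25000e-02 -7.35300e-01  4.00000e-03] med err 0.0009041310191371908 0.002242483087758974
foot [0.4872 0.148  0.054 ] axis [-0.4226 -0.0404  0.9054] tilt 25.12
```

servo_tool(motion=[0, 0, 0, 0, 0, 0, 0, 0, 0, 0, 0, 0], gripper=0, force=40)

```text
time_s: 13.78
ee_pos: [0.4279, 0.1399, 0.3463]
eef_rot: [1.891, 1.571, -2.753]
force: [0.2, -0.4, -1.5]
grip_width: 0.0545
```

```bash
cat > look.py <<'E'
import sys
from fit3 import *
from station import ctrl
def look(tag,zd):
    o=ctrl.get_obs();c=ctrl.camera("scene");np.savez(f"{tag}_scene.npz",**c)
    e=np.array(o["ee_pos"]);W=cloud(c);A=amber(c)>0
    z=np.r_[zd,0];y=np.cross(z,[0,0,-1.]);ctr=e-.02*y+[0,0,-.03]
    m=A&(np.nan_to_num(np.linalg.norm(W-ctr,axis=-1),nan=9)<.13)
    nl,lab,st,_=cv2.connectedComponentsWithStats(m.astype(np.uint8),connectivity=8)
    k=1+np.argmax(st[1:,4]);m=lab==k
    print(o["time_s"],e.round(4),np.round(o["qpos"],3),o["grip_width"],m.sum())
    x,y0,w,h,_=st[k];cv2.imwrite(f"pics/{tag}_scene.png",cv2.resize(c["color"][max(0,y0-40):y0+h+40,max(0,x-50):x+w+50,::-1],None,fx=3.4,fy=3.4,interpolation=cv2.INTER_CUBIC))
    return fit3(W[m],e,zd),o
E
python3 - <<'E'
from look import *
look("h",(-.068,.998))
E
```

```text
13.775 [0.4279 0.1399 0.3463] [ 2.350e-01  1.000e-03  1.542e+00 -0.000e+00  1.599e+00 -1.404e+00] 0.05448800681522015 1134
par [ 1.87629e+01  4.76000e-02 -8.85000e-02 -5.08800e-01  3.00000e-03] med err 0.0008108381399764795 0.0020173922789575947
foot [0.4752 0.1461 0.2578] axis [-0.3203 -0.0303  0.9468] tilt 18.77
```

servo_tool(motion=[20, -10, 0, 0, 70, -22, 0, 0, 120, -22, 0, 0, 165, -22, 0, 0, 200, -22, 0, 0, 220, -22, 0, 0, 226, -22, 0, 0, 226, -22, 0, 0], force=40)

```text
time_s: 14.82
ee_pos: [0.45, 0.1414, 0.1208]
eef_rot: [-1.504, 1.571, 0.134]
force: [0.7, 0.2, -0.7]
grip_width: 0.0544
```

servo_tool(motion=[0, 6, 0, 0, 0, 12, 0, 0, 0, 18, 0, 0, 0, 24, 0, 0, 0, 30, 0, 0, 0, 36, 0, 0, 0, 41, 0, 0, 0, 44, 0, 0], force=12, gripper=0)

```text
time_s: 15.82
ee_pos: [0.4057, 0.1384, 0.1205]
eef_rot: [-1.472, 1.571, 0.167]
force: [1.5, 0.7, -1.3]
grip_width: 0.0553
```

servo_tool(motion=[0, 0, 0, 0, 0, 0, 0, 0, 0, 0, 0, 0], gripper=0, force=60)

```text
time_s: 16.2
ee_pos: [0.4062, 0.1385, 0.1206]
eef_rot: [-1.258, 1.57, 0.381]
force: [1.8, 0.8, 1.4]
grip_width: 0.0545
```

```bash
python3 - <<'E'
from look import *
look("i",(-.068,.998))
E
```

```text
16.2 [0.4062 0.1385 0.1206] [ 0.243  0.129  1.943  0.     1.07  -1.395] 0.05448960109704218 1000
par [ 3.56891e+01  8.62000e-02 -6.84000e-02 -1.39960e+00  5.00000e-03] med err 0.0009143552225537344 0.0025165718159377752
foot [0.4918 0.1493 0.0521] axis [-0.5806 -0.0594  0.812 ] tilt 35.7
```

View pics/i_scene.png

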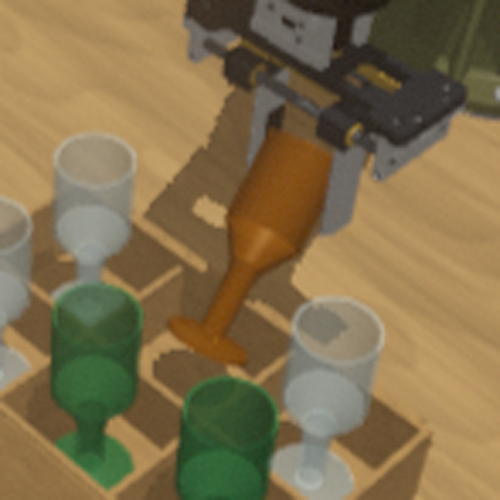

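servo_tool(motion=[0, -6, 0, 0, 0, -14, 0, 0, -15, -16, 0, 0, -50, -16, 0, 0, -95, -16, 0, 0, -145, -16, 0, 0, -190, -16, 0, 0, -220, -16, 0, 0, -230, -16, 0, 0])

```text
time_s: 17.38
ee_pos: [0.4219, 0.1394, 0.3524]
eef_rot: [-1.398, 1.568, 0.241]
force: [-0.4, 0.6, -2.7]
grip_width: 0.0539
```

```bash
python3 - <<'E'
from look import *
(p,f,ax),o=look("j",(-.068,.998))
z=np.array([.242,.970,0]);y=np.cross(z,[0,0,-1.])
F=np.array([.5755,-.277,.0955])+.14*np.array([-.485,.121,.866])
tcp=F+p[1]*y-[0,0,p[2]]-p[4]*z;print(F,tcp,rel(o,tcp,[.242,.97]))
E
```

```text
17.375 [0.4219 0.1394 0.3524] [ 0.237 -0.016  1.545  0.     1.61  -1.402] 0.0538853196836064 1218
par [ 3.04315e+01  7.44000e-02 -7.64000e-02 -1.67180e+00  5.20000e-03] med err 0.0008675495473800497 0.0021224768182685036
foot [0.4958 0.1497 0.276 ] axis [-0.5035 -0.0595  0.862 ] tilt 30.46
[ 0.5076  -0.26006  0.21674] [ 0.43417076 -0.2471163   0.29312728] (array([  59.1,   14. , -386.5]), array([  17.9, -162.1]))
```

servo_tool(motion=[0, 0, -8, 0, 0, 1, -24, 1, 0, 2, -48, 2, 0, 3, -76, 3, 0, 4, -106, 5, 0, 5, -136, 6, 0, 6, -168, 8, 4, 7, -200, 10, 10, 8, -232, 11, 16, 9, -264, 13, 24, 10, -294, 14, 32, 11, -322, 16, 42, 12, -346, 17, 50, 13, -366, 18, 56, 14, -380, 18, 59, 14, -386, 18, 59, 14, -386, 18])

```text
time_s: 19.55
ee_pos: [0.434, -0.2466, 0.2913]
eef_rot: [1.057, 1.571, 2.381]
force: [0.2, 0.2, -1.1]
grip_width: 0.0542
```

```bash
python3 - <<'E'
from look import *
(p,f,ax),o=look("k",(.242,.970))
a=np.array([-.485,.121,.866]);F=np.array([.5755,-.277,.0955])+.14*a
R=Ro.from_euler('xyz',o["eef_rot"]).as_matrix();print(R[:,2])
print("err mm",(F-f)*1000,"ang",np.degrees(np.arccos(ax@a)),"shift",R.T@(F-f)*1000,rel(o,o["ee_pos"],[.242,.97])[1])
E
```

```text
19.55 [ 0.434  -0.2466  0.2913] [-0.59   0.132  1.526  0.     1.484 -1.914] 0.0541872129383476 450
par [ 2.93083e+01  7.13000e-02 -7.71000e-02 -2.57940e+00  7.60000e-03] med err 0.0009343474421824778 0.002239339734178176
foot [ 0.505  -0.2564  0.2142] axis [-0.4841  0.0803  0.8713] tilt 29.39
[2.43913699e-01 9.69796931e-01 1.43597598e-04]
err mm [ 2.58795622 -3.6237982   2.53392308] ang 2.4728356903226185 shift [-2.53520068 -3.39304095 -2.88274653] [-1.000e-01  1.799e+02]
```

View pics/k_scene.png

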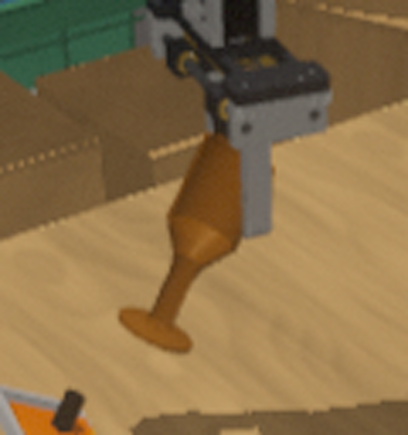

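servo_tool(motion=[-1, -2, -1, 0, -3, -3, -3, 0, -3, -3, -3, 0, -3, -3, -3, 0, -3, -3, -3, 0, -3, -3, -3, 0])

```text
time_s: 20.35
ee_pos: [0.4362, -0.2502, 0.2945]
eef_rot: [-1.385, 1.571, -0.06]
force: [-0.3, 0.1, -1.0]
grip_width: 0.0539
```

```bash
python3 - <<'E'
from look import *
(p,f,ax),o=look("l",(.242,.970))
a=np.array([-.485,.121,.866]);F=np.array([.5755,-.277,.0955])+.14*a
print("err mm",(F-f)*1000,"ang",np.degrees(np.arccos(ax@a)),np.abs(o["joint_vel"]).max())
c=ctrl.camera("wrist");cv2.imwrite("pics/l_wrist.png",c["color"][:,:,::-1])
c=ctrl.camera("scene");cv2.imwrite("pics/l_full.png",c["color"][:,:,::-1])
E
```

```text
20.35 [ 0.4362 -0.2502  0.2945] [-0.594  0.139  1.511  0.     1.491 -1.918] 0.05385642971691655 633
par [ 3.0502e+01  7.3000e-02 -7.6700e-02 -1.6465e+00  6.1000e-03] med err 0.0008913316505945561 0.0024908013961119717
foot [ 0.5085 -0.262   0.2177] axis [-0.4983  0.0988  0.8613] tilt 30.53
err mm [-0.94422389  1.89421509 -0.97892386] ang 1.68970446018754 0.0013762281577957124
```

View pics/l_wrist.png

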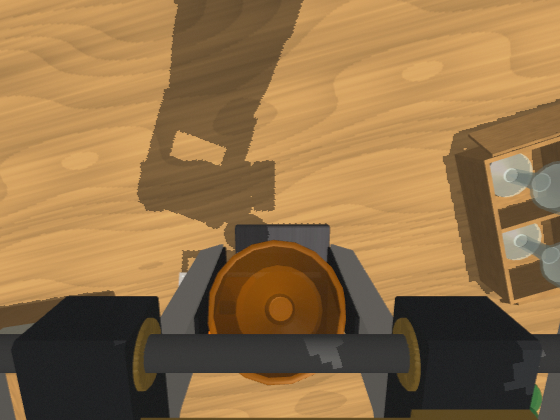

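View pics/l_full.png

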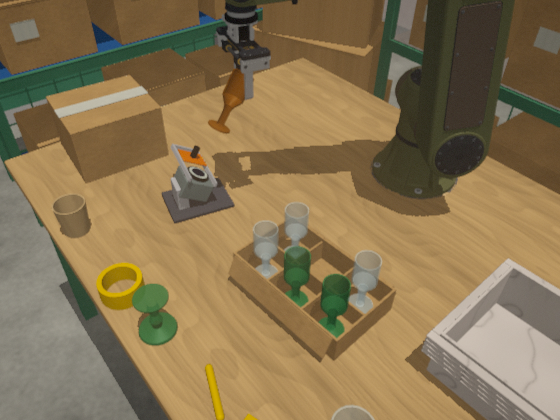

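```bash
python3 -c "
from station import ctrl
print(ctrl.hand_in())"
```

```text
the job is handed in; nothing more can be done
None
```

The job is handed in with the lens cover open and the amber goblet held at the focus point. `hand_in()` gives no verdict, so the figures below are my own checks.

**What I did**
- **Cover:** I gripped the knob and slid the cover about 62 mm, until the wrist force showed the stop.
- **Tilt:** The tool can only point straight down, so I gripped the goblet's bowl lightly and lifted it 35 mm. I then swung its foot against the inside of the carton wall to tilt it in the fingers. The first try left only about 19° once lifted. I repeated it to about 36°, which settled to about 30° after lifting.
- **Placing:** With the grip at 60 N, I carried the goblet to the focus point and corrected its position by a few millimetres.

**Last checks, at about 20.4 s on the robot's clock**

| Check | Result | Limit |
|---|---|---|
| Foot centre from focus point | about 2–3 mm | 18 mm |
| Goblet axis from lens axis | about 1.7° | 9.7° |
| Cover | open, lens visible in the scene picture | – |
| Other five goblets | upright in their cells, in the scene picture | – |
| Arm | still (joint speeds about 0.001 rad/s) | – |

**Uncertain points**
- **Depth fit:** The position and angle come from fitting the goblet's shape to depth readings, with about 1 mm of scatter. Camera calibration is good to about 2 mm.
- **Lens centre:** Estimates from triangulation and from depth differed by about 6 mm in height. I used the depth value, which agrees with the 95 mm stated.
- **Slip in the fingers:** The tilt dropped about 5–6° during each lift. It changed by only about 1° either way in the last two fits, about the fit's own noise, so I saw no clear slip at the end.

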